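# Put the biscuit stamp away in the tool cabinet's door rack

### The job

Swing the small cabinet's blue door wide open by its handle, to about a right angle or a little more, and leave it open. Then take the white biscuit stamp by its wooden stem from the sloping blue stand and set it stem up, patterned orange face down, fully down in the empty round pocket of the rack on the inside of the door, and let go. Do not knock over or shift the bottle, jar or cup.

Things in the scene. Friction and masses are not known exactly. Their poses are not given: they have to be found in the camera images.
- door (a joint): cabinet door angle in rad: 0 closed, 1.57 square to the front, stop at 1.9. Upright hinge at the cabinet's left (+y) front edge; the free edge swings towards the robot. Stays where it is left. May start ajar.
- door_handle (a point): upright dark steel bar handle 12 mm thick, from z = 125 to 208 mm, its axis 38 mm in front of the door's outer face; this point is on its axis at z = 185 mm. Two pins join it to the door at z = 130 and 150 mm; above that it stands free. Frame = the door's: x into the cabinet (when closed), y towards the hinge, z up. The door is 262 wide, 15 thick, top at z = 218 mm.
- door_hinge (a point): point on the hinge axis (outer face, left edge of the door) at z = 185 mm; frame as door_handle. The handle's axis is at x = -38, y = -225 mm in this frame.
- door_pocket (a point): floor centre of the empty round pocket in the rack inside the door, z = 144 mm; frame as door_handle. Pocket 56 mm in diameter, 8 mm deep, mouth chamfered; rack top z = 152 mm. Its centre lies 40 mm from the door's inner face and 72 mm from the hinge edge. A terracotta stamp, 44 mm across, top at z = 192 mm, is fixed in the rack 90 mm from this point towards the door's free edge.
- stamp: biscuit stamp: disc 50 mm across and 18 mm thick (orange patterned face below, white above) with a dark wooden stem on its back, 20 mm in diameter, from 18 to 58 mm. Origin at the centre of the patterned face, z along the stem. 85 to 165 g. Starts lying in the stand's recess.
- stand: blue plastic stand, fixed; origin under it on the table; about 80 x 80 mm, 80 mm tall. Its sloping top, leaning 35 degrees towards its -x side, has a recess 56 mm in diameter and 8 mm deep whose floor centre is 50 mm above the origin; the stamp lies in it, its stem tilted 35 degrees from vertical towards the stand's -x.
- cabinet: white cabinet, fixed, 220 deep (x) x 270 wide (y) x 220 mm tall, closed roof; origin under its centre, front to -x (the door's outer face at x = -125 mm). A red timer, 44 mm across, 36 mm tall, stands at the back of its roof.
- bottle: clear water bottle with blue cap, 56 mm across, 150 mm tall; origin at the centre of its underside; leave alone
- jar: amber jar with white lid, 64 mm across, 85 mm tall; origin at the centre of its underside; leave alone
- cup: aluminium cup, 72 mm across, 80 mm tall; origin at the centre of its underside; leave alone

How it is judged:
On the way:
1. the door has been swung open to at least 1.4 rad (80 degrees) (value of joint door above 1.4 rad), for 0.2 s.
At the end, for the whole second after the job is handed in: The door stands open past 1.3 rad; the stamp lies at rest in the door's empty pocket, patterned face down, stem up: its origin within 6 mm sideways and 3 mm in height of door_pocket, tilted less than 0.1 rad (value of joint door above 1.3 rad and horizontal distance between stamp and door_pocket below 0.006 m and z of stamp in the frame of door_pocket between -0.003 and 0.003 m and angle between stamp's own z axis and vertical below 0.1 rad and linear speed of stamp below 0.02 m/s); the robot touches nothing.
It fails at once if the bottle, jar or cup is moved more than 30 mm (distance of any of bottle, jar, cup from where it was at the start of the episode above 0.03 m).
It fails at once if the bottle, jar or cup is tipped by more than 0.5 rad (angle between any of bottle, jar, cup's own z axis and vertical above 0.5 rad).
It also fails if it takes over 64 s, if anything falls off the work surface, if the arm or the gripper's body presses on something with over 40 N, if the wrist force passes 120 N, or if a joint passes its speed limit or range.

### The arm

A 6-joint arm with a two-finger parallel gripper is mounted at the origin on the work surface. World frame = base frame: x ahead of the robot, y to its left, z up, the work surface at z = 0. Lengths are in m, angles in rad, forces in N, time in s.
With the tool pointing down it reaches from about 0.375 to 0.975 m from the base axis. Payload 3.8 kg.
Tool frame: the origin (TCP) lies at the very end of the fingers, on their centre line; the grasp point (between the pads) lies 19 mm behind it; z points along the fingers, y is the line along which they close (so a half turn about z gives the same grasp; the last joint's range is limited). The gripper opens to 85 mm and grips with 20 to 120 N. Pads are 22 mm wide; open, the fingers measure 114 mm over their backs; the gripper's body (76 mm by 85 mm) begins 54 mm behind the grasp point. The pads swing forward as they close: fully open they stand 13 mm farther back than shut.
Start: joints at [-1.189, 0.264, 1.604, -0, 1.274, -0.037], TCP at [0.274, -0.617, 0.231] pointing down, gripper open.
Joint ranges: [-2.63, 2.63], [-0.94, 2.18], [0.31, 2.57], [-1.31, 4.45], [0, 2.66], [-2.55, 2.55]. Speed limits (rad/s): [2.57, 2.57, 3.14, 3.14, 3.14, 3.14].

### API

Orientations are given as a rotation vector (axis times angle).
In Python, from workcell import bot, vision gives the robot as it stands. The module is installed in compiled form; this text tells all that it offers.
- The arm moves only by the tool play_rows, never from a script. Its argument "moves" is a list that holds one entry, the list of rows, each a list of 7 numbers: the turn, a rotation vector about the tool's x, y, z as a fraction of full scale, then the shift along the tool's x, y, z as a fraction of full scale, then the finger opening in mm, from 0 to 85.4. In form: [[[ax, ay, az, x, y, z, jaw], ...]]. A call has 1 to 5 rows; each row shifts and turns the commanded pose from where the row before left it, along the tool's axes as they then stand; what a row does not reach is not made up. Full scale, the value 1, is 0.1 m for a shift and 0.5 rad for a turn. A row lasts 1/12 s, in which the tool goes at most 41.7 mm and 7.16 degrees, less where a joint would pass 70% of its speed; a pose out of reach is approached as far as the arm can. A call with a number of a shift or a turn outside -1 to 1 is refused whole. A call with a gripper value outside its range is refused whole. The fingers move at their own pace and stop on an object; "newtons" is the grip in N (left out, the last holds). Time passes only in rows, so rows that do not move let the fingers close. It gives the time, the measured TCP pose, the force, the opening and the grip force at its end, in the units of the state.
- bot.read_state(): the state, without advancing time (a new reading comes with each control period).
- vision.read_camera(name): name is "scene" or "top" or "wrist"; returns a dict with "image" (420x560x3 uint8, red, green, blue), "depth" (420x560 float32, m along the optical axis (not along the pixel's ray), 0 where there is no reading), "K" (3x3 intrinsics, pixels), "R" (3x3) and "t" (3): a world point X has camera coordinates R X + t. Camera axes: x right, y down, z forward; pixel columns grow to the right and rows downward; lengths in m; the calibration is good to about 2 mm. A picture is of the moment at which its call begins.
- bot.finish_job(): hands the job in; it is judged then, once.
The state is a dict: "time": time; "q": joint angles; "joint_vel": joint speeds; "joint_torque": joint torques, N m; "tool_pos": TCP position; "tcp_rot": TCP orientation; "wrist_force": force on the tool from outside, world axes, zero at the start; "torque": the same for the moment, N m; "width": opening from 0.0 (shut) to 1.0 (fully open); "grip_force": force on a finger pad.
Only numpy, scipy, OpenCV 4.12 (cv2) and the standard library are available. Lean on these libraries where they do the work, as an engineer would, in place of code of your own. Each camera call takes 0.05 s, during which the arm holds its last target. There are 200 camera calls.

## Working session

There is one attempt and no reset: what is moved stays moved. The work goes in short steps, Python scripts to look and compute and a tool call to move; the robot and the scene stay as the last step left them, time stands still between calls to the robot, and variables do not carry over. Pictures are saved under pics/ and viewed, at most 10 in all, crops included, and the job is handed in when it is done.

Besides the shell and the picture viewer there is one more tool, called by a JSON object that holds its "op" and its "data". play_rows: Moves the arm, as the interface text tells. Its arguments: {"type":"object","properties":{"moves":{"type":"array","items":{"type":"array","items":{"type":"array","items":{"type":"number"}}}},"newtons":{"type":"number"}},"required":["moves"]}

```bash
mkdir -p pics; cat > h.py <<'E'
import numpy as np, cv2
from scipy.spatial.transform import Rotation as Ro
from workcell import bot, vision
def cam(n):
    c=vision.read_camera(n); return c
def save(c,f): cv2.imwrite('pics/'+f, c['image'][:,:,::-1])
def pts(c):
    d=c['depth'];v,u=np.indices(d.shape);K=c['K']
    X=np.stack([(u-K[0,2])/K[0,0]*d,(v-K[1,2])/K[1,1]*d,d],-1)
    return (X-c['t'])@c['R']
def ray(c,u,v,z):
    o=-c['R'].T@c['t'];d=c['R'].T@np.linalg.inv(c['K'])@np.array([u,v,1.]);return o+d*(z-o[2])/d[2]
E
python3 - <<'E'
from h import *
ims=[]
for n in['scene','top','wrist']:
    c=cam(n);save(c,n+'0.png');np.savez('/tmp/'+n,**c);print(n,-c['R'].T@c['t'],c['R'][2])
s=bot.read_state();print(s)
E
```

```text
scene [1.30416396 0.6947307  1.35742432] [-0.45775537 -0.4082356  -0.78981246]
top [0.50514595 0.05950714 1.24271925] [ 0.06758594 -0.00475783 -0.99770211]
wrist [ 0.34583284 -0.58451272  0.37284403] [-0.27998053 -0.12274091 -0.95212687]
{'time': 0.15, 'q': array([-1.18892937e+00,  2.64618623e-01,  1.60506939e+00,  6.83629637e-06,
        1.27368074e+00, -3.68927410e-02]), 'joint_vel': array([ 0.00084176, -0.00257638, -0.00450811, -0.00017439,  0.00092517,
        0.00140094]), 'joint_torque': array([ 4.85239125e-04, -5.15903378e+01, -3.67959595e+01, -4.91627850e-05,
        8.01298069e-03,  1.28387242e-05]), 'tool_pos': array([ 0.27426813, -0.61614987,  0.23021715]), 'tcp_rot': array([-3.07126827e+00, -6.52623495e-01,  4.68463724e-04]), 'wrist_force': array([-0.14461797,  1.04141212, -0.08155912]), 'torque': array([-0.02670275, -0.03487612,  0.01722942]), 'grip_force': 0.0, 'width': 1.0010804016476729}
```

View pics/scene0.png

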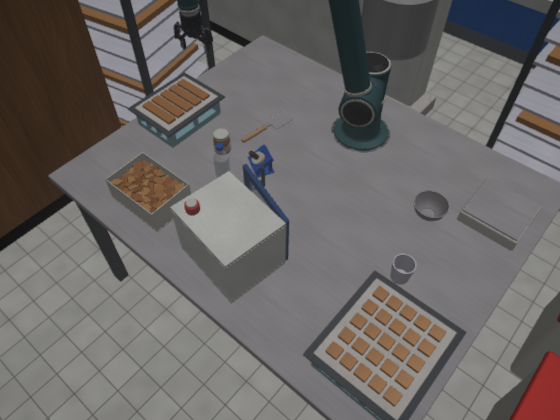

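View pics/top0.png

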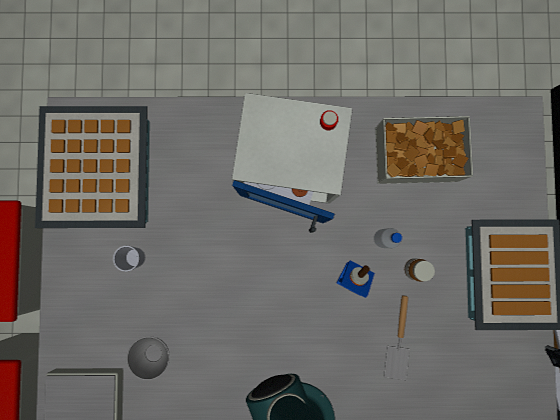

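The scene view shows the door ajar, with the stand right in front of it and the bottle and jar nearby. In the top view (x up, y left) the roof corners are at about (246,94), (352,107), (340,194) and (234,181). The handle top is at (313,224), the stand at (356,278), the stamp stem at (363,271), the bottle at (390,238), the jar at (420,270) and the cup at (127,258).

```bash
python3 - <<'E'
from h import *
c=dict(np.load('/tmp/top.npz'));P=pts(c)
im=c['image'];hsv=cv2.cvtColor(im,cv2.COLOR_RGB2HSV)
for u,v in[(246,96),(350,109),(338,190),(238,180)]: print('roof',ray(c,u,v,.22),P[v,u])
blue=cv2.inRange(hsv,(100,130,40),(130,255,255))
n,l,st,ce=cv2.connectedComponentsWithStats(blue)
for i in range(1,n):
    if st[i,4]>30:
        q=P[l==i];print(i,st[i],ce[i],q.min(0),q.max(0))
# door top band
m=(blue>0)&(abs(P[...,2]-.218)<.006)
q=P[m];q=q[(q[:,0]>.4)]
r=cv2.minAreaRect(q[:,:2].astype(np.float32));print('doortop',len(q),r,cv2.boxPoints(r))
# handle
v,u=np.mgrid[212:240,300:326];q=P[212:240,300:326];z=q[...,2];dark=im[212:240,300:326].max(-1)<90
k=(z>.19)&(z<.215)&dark&(v>216);print('handle',k.sum(),np.c_[u[k],v[k]].mean(0),q[k].mean(0),q[k].max(0))
# items
for nm,(a,b,x,y,zl) in dict(bottle=(380,410,225,250,.12),jar=(405,438,255,288,.075),cup=(108,148,240,275,.07)).items():
    q=P[x:y,a:b].reshape(-1,3);q=q[q[:,2]>zl];print(nm,len(q),(q.min(0)+q.max(0))/2,np.ptp(q,0),q[:,2].max())
q=P[255:300,335:380];k=q[...,2]>.085;print('stemtop',q[k].mean(0),q[k].max(0))
# closeups
a=cv2.resize(im[160:310,210:410],None,fx=4,fy=4,interpolation=cv2.INTER_CUBIC);cv2.imwrite('pics/topc.png',a[:,:,::-1])
E
```

```text
roof [0.87221673 0.13327879 0.22      ] [0.87165645 0.13316619 0.22156104]
roof [ 0.83867808 -0.12485759  0.22      ] [ 0.83899261 -0.12503145  0.21903554]
roof [ 0.63640792 -0.0923334   0.22      ] [ 0.63682508 -0.09281597  0.21674969]
roof [0.66185766 0.1525888  0.22      ] [0.66232536 0.15286659 0.21694777]
1 [232 180 102  43 974] [281.55646817 201.36755647] [ 0.50514595 -0.08030169 -0.00121979] [0.68079794 0.19054604 1.24271925]
2 [391 233  11  10  86] [396.1744186 237.3255814] [ 0.5089755  -0.26535901  0.12283067] [ 0.53254687 -0.24183535  0.15427099]
3 [337 261  38  37 545] [354.00733945 279.90825688] [ 0.35603417 -0.21927704 -0.00739811] [0.50514595 0.05950714 1.24271925]
doortop 630 ((0.614564061164856, 0.04321233183145523), (0.2586844265460968, 0.014454767107963562), 71.33265686035156) [[ 0.566318   -0.07701227]
 [ 0.58001226 -0.08163884]
 [ 0.66281015  0.16343693]
 [ 0.64911586  0.1680635 ]]
handle 21 [314.0952381  227.95238095] [ 0.54413004 -0.03401424  0.20750239] [ 0.5720148  -0.02673751  0.21323726]
bottle 102 [ 0.51884641 -0.10381909  0.68159717] [0.02740092 0.32665246 1.12224416] 1.2427192487685894
jar 347 [ 0.45488448 -0.15710928  0.6594044 ] [0.10052293 0.43323285 1.16662969] 1.2427192487685894
cup 172 [0.46881445 0.2845554  0.6565227 ] [0.072663   0.45009652 1.1723931 ] 1.2427192487685894
stemtop [ 0.44524873 -0.14580085  0.26560915] [0.50514595 0.05950714 1.24271925]
```

View pics/topc.png

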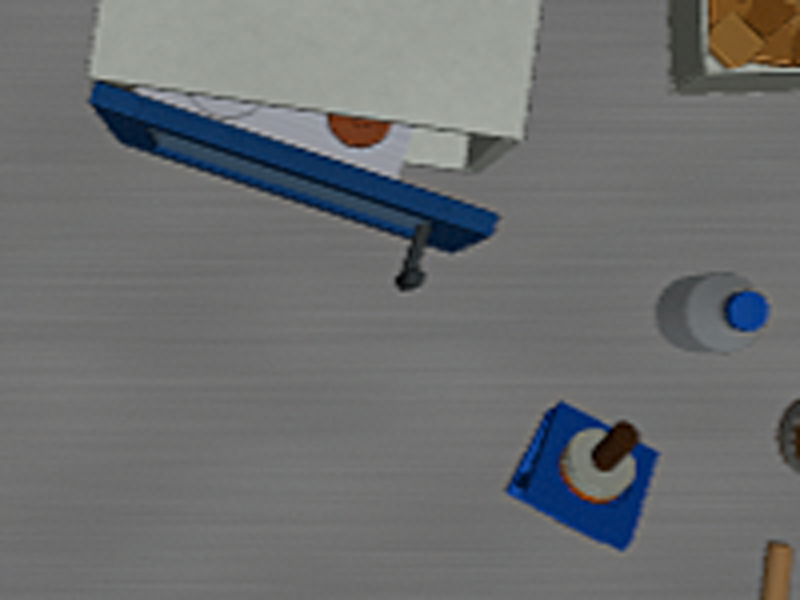

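The close crop shows the handle top at crop (409,275), which is full pixel (312.2,228.7). The stem top is at crop (627,430), leaning away from the robot and to the right, and the blue slope surrounds the white disc. Next I'll get exact numbers.

```bash
python3 - <<'E'
from h import *
c=dict(np.load('/tmp/top.npz'));P=pts(c);P[c['depth']==0]=np.nan
im=c['image'];hsv=cv2.cvtColor(im,cv2.COLOR_RGB2HSV)
print('handle top',ray(c,312.2,228.7,.208))
for nm,(a,b,x,y,zl,zh) in dict(bottle=(370,412,225,255,.03,.16),jar=(402,440,255,290,.06,.1),cup=(108,148,240,275,.06,.1)).items():
    q=P[x:y,a:b].reshape(-1,3);q=q[(q[:,2]>zl)&(q[:,2]<zh)];print(nm,len(q),(q.min(0)+q.max(0))/2,np.ptp(q,0),q[:,2].max())
blue=cv2.inRange(hsv,(100,130,40),(130,255,255))
sub=np.zeros_like(blue);sub[255:305,330:385]=1
q=P[(blue>0)&(sub>0)];q=q[(q[:,2]>.025)&(q[:,2]<.1)]
# plane ransac
rng=np.random.default_rng(0);best=0
for _ in range(500):
    a=q[rng.choice(len(q),3,0)];n=np.cross(a[1]-a[0],a[2]-a[0]);n/=np.linalg.norm(n)+1e-12
    k=abs((q-a[0])@n)<.002
    if k.sum()>best and abs(n[2])>.6:best=k.sum();kk=k
p=q[kk];m=p.mean(0);n=np.linalg.svd(p-m)[2][2];n*=np.sign(n[2])
print('slope',best,len(q),m,n,'tilt',np.degrees(np.arccos(n[2])),'az',np.degrees(np.arctan2(n[1],n[0])))
# white disc
w=((hsv[...,1]<60)&(hsv[...,2]>120)&(sub>0)).astype(np.uint8)
N,l,st,ce=cv2.connectedComponentsWithStats(w)
for i in range(1,N):
    if st[i,4]>40: print('white',st[i],ce[i],np.nanmean(P[l==i],0), ((P[l==i]-m)@n).mean())
br=(sub>0)&(hsv[...,0]<20)&(hsv[...,1]>70)&(hsv[...,2]<110)
q=P[br];z=q[:,2];print('stem',br.sum());t=q[z>np.nanquantile(z,.8)];print(np.nanmean(t,0),np.nanmax(z))
v,u=np.nonzero(br);print('px',u.min(),u.max(),v.min(),v.max())
s=dict(np.load('/tmp/scene.npz'));im=s['image']
cv2.imwrite('pics/sc.png',cv2.resize(im[120:270,160:310],None,fx=4,fy=4,interpolation=cv2.INTER_CUBIC)[:,:,::-1])
E
```

```text
handle top [ 0.54225444 -0.0292613   0.208     ]
bottle 417 [ 0.52179209 -0.25288539  0.09231532] [0.05289342 0.05298548 0.12391134] 0.1542709942283691
jar 382 [ 0.43101894 -0.34546019  0.07588551] [0.05576304 0.05653103 0.03132121] 0.09154611791361131
cup 221 [0.46679143 0.47321312 0.07257297] [0.06861696 0.07278109 0.02500515] 0.08507554652534009
slope 248 464 [ 0.408593   -0.16496499  0.060452  ] [ 0.50212446 -0.27953508  0.81837104] tilt 35.07794003110603 az -29.104895355102435
white [353 268  15  16 116] [358.79310345 276.5862069 ] [ 0.41387649 -0.16969255  0.06663073] nan
stem 101
[ 0.43583758 -0.18120815  0.09756299] 0.10224384805401128
px 350 368 265 285
```

View pics/sc.png

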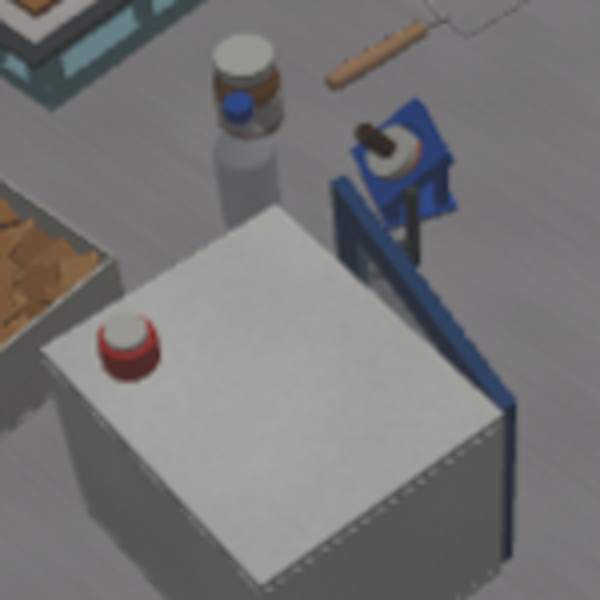

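Every measurement fits the sizes given. The slope tilt is 35.1°, the stamp origin comes out at z ≈ 0.050, and the handle agrees with the door fit to about 4 mm. The door angle is about 0.22 rad. Next is a helper that turns a target pose into one constant row.

```bash
cat >> h.py <<'E'
def axes(x,y): 
    x=np.array(x,float);y=np.array(y,float);x/=np.linalg.norm(x);y-=x*(x@y);y/=np.linalg.norm(y)
    return np.stack([x,y,np.cross(x,y)],1)
def plan(p,R,n=None,p0=None,R0=None):
    """constant row (tool axes, full-scale units) that takes the measured pose to (p,R) in n rows"""
    s=bot.read_state()
    p0=s['tool_pos'] if p0 is None else p0
    R0=Ro.from_rotvec(s['tcp_rot']).as_matrix() if R0 is None else R0
    w=Ro.from_matrix(R0.T@R).as_rotvec();D=R0.T@(np.array(p)-p0)
    n=n or int(np.ceil(max(np.linalg.norm(D)/.037,np.linalg.norm(w)/.115,1)))
    M=sum(Ro.from_rotvec(w*k/n).as_matrix() for k in range(n))
    d=np.linalg.solve(M,D)
    print('n',n,'row',np.round(np.r_[w/n/.5,d/.1],3),'| tot deg',np.round(np.degrees(w),1),'mm',np.round(D*1000,1))
    return n,w/n,d
E
python3 - <<'E'
from h import *
R=axes([.32,.947,0],[.947,-.32,0]);plan([.542,-.031,.27],R,20)
E
```

```text
n 20 row [-0.    -0.    -0.083  0.313 -0.107 -0.02 ] | tot deg [ -0.1  -0.  -47.3] mm [ 482.5 -425.8  -39. ]
```

{"op": "play_rows", "data": {"moves": [[[0,0,-0.083,0.313,-0.107,-0.02,34],[0,0,-0.083,0.313,-0.107,-0.02,34],[0,0,-0.083,0.313,-0.107,-0.02,34],[0,0,-0.083,0.313,-0.107,-0.02,34],[0,0,-0.083,0.313,-0.107,-0.02,34]]], "newtons": 40}}

```text
time: 0.57
tool_pos: [0.3865, -0.4934, 0.2409]
tcp_rot: [-2.987, -0.97, 0.0]
wrist_force: [0.3, -0.3, 0.3]
width: 0.399
grip_force: 0.0
```

{"op": "play_rows", "data": {"moves": [[[0,0,-0.083,0.313,-0.107,-0.02,34],[0,0,-0.083,0.313,-0.107,-0.02,34],[0,0,-0.083,0.313,-0.107,-0.02,34],[0,0,-0.083,0.313,-0.107,-0.02,34],[0,0,-0.083,0.313,-0.107,-0.02,34]]]}}

```text
time: 0.98
tool_pos: [0.4701, -0.3509, 0.251]
tcp_rot: [-2.871, -1.275, 0.0]
wrist_force: [1.0, -0.8, 0.1]
width: 0.397
grip_force: 0.0
```

{"op": "play_rows", "data": {"moves": [[[0,0,-0.083,0.313,-0.107,-0.02,34],[0,0,-0.083,0.313,-0.107,-0.02,34],[0,0,-0.083,0.313,-0.107,-0.02,34],[0,0,-0.083,0.313,-0.107,-0.02,34],[0,0,-0.083,0.313,-0.107,-0.02,34]]]}}

```text
time: 1.4
tool_pos: [0.5224, -0.1943, 0.261]
tcp_rot: [-2.723, -1.565, 0.0]
wrist_force: [-0.7, 0.7, 0.1]
width: 0.4
grip_force: 0.0
```

{"op": "play_rows", "data": {"moves": [[[0,0,-0.083,0.313,-0.107,-0.02,34],[0,0,-0.083,0.313,-0.107,-0.02,34],[0,0,-0.083,0.313,-0.107,-0.02,34],[0,0,-0.083,0.313,-0.107,-0.02,34],[0,0,-0.083,0.313,-0.107,-0.02,34]]]}}

```text
time: 1.82
tool_pos: [0.5413, -0.0303, 0.2711]
tcp_rot: [-2.547, -1.839, 0.0]
wrist_force: [0.3, -0.1, 0.1]
width: 0.397
grip_force: 0.0
```

{"op": "play_rows", "data": {"moves": [[[0,0,0,0,0,0,34],[0,0,0,0,0,0,34]]]}}

```text
time: 1.98
tool_pos: [0.5413, -0.0304, 0.2712]
tcp_rot: [2.546, 1.841, -0.0]
wrist_force: [-0.3, 0.3, -0.4]
width: 0.4
grip_force: 0.0
```

```bash
python3 - <<'E'
from h import *
c=cam('wrist');save(c,'w1.png');P=pts(c);P[c['depth']==0]=np.nan
q=P.reshape(-1,3);col=c['image'].reshape(-1,3)
k=(abs(q[:,0]-.542)<.02)&(abs(q[:,1]+.031)<.02)&(q[:,2]>.12)&(q[:,2]<.212)
print(k.sum());a=q[k]
for lo in(.12,.15,.18,.2): 
    b=a[(a[:,2]>lo)&(a[:,2]<lo+.03)]; print(lo,len(b),b.mean(0) if len(b) else'',np.ptp(b,0) if len(b) else '')
E
```

```text
994
0.12 232 [ 0.54809953 -0.03136275  0.13577113] [0.02723327 0.01280022 0.0259349 ]
0.15 425 [ 0.54871277 -0.03286183  0.15857372] [0.0275668  0.01762307 0.02980231]
0.18 263 [ 0.54104186 -0.02803748  0.19685153] [0.01184002 0.01203112 0.02985066]
0.2 187 [ 0.54051822 -0.02908681  0.20778368] [0.01184002 0.01203112 0.01188408]
```

View pics/w1.png

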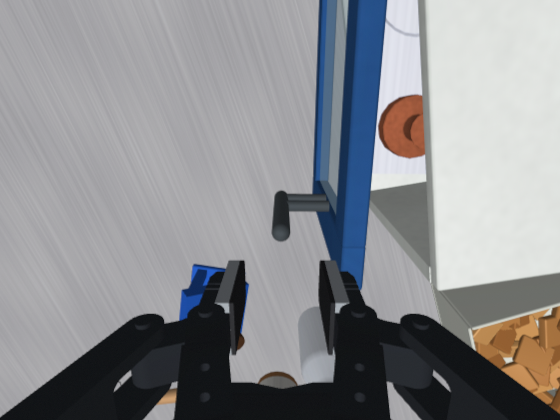

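The wrist view shows the handle bar top at about (281,230), in line with the finger gap, and the inner finger clears the door edge. I'll descend 98 mm and close.

{"op": "play_rows", "data": {"moves": [[[0,0,0,0.01,0,0.25,34],[0,0,0,0,0,0.25,34],[0,0,0,0,0,0.25,34],[0,0,0,0,0,0.23,34],[0,0,0,0,0,0,34]]]}}

```text
time: 2.45
tool_pos: [0.5455, -0.0337, 0.1758]
tcp_rot: [2.545, 1.829, 0.009]
wrist_force: [0.1, -0.6, 3.0]
width: 0.402
grip_force: 0.4
```

{"op": "play_rows", "data": {"moves": [[[0,0,0,0,0,0,6],[0,0,0,0,0,0,6],[0,0,0,0,0,0,6],[0,0,0,0,0,0,6]]]}}

```text
time: 2.78
tool_pos: [0.5418, -0.0325, 0.1735]
tcp_rot: [2.549, 1.835, -0.002]
wrist_force: [-1.1, -4.9, 4.0]
width: 0.129
grip_force: 39.0
```

{"op": "play_rows", "data": {"moves": [[[0,0,0.16,0.038,-0.179,0,6],[0,0,0.16,0.038,-0.179,0,6],[0,0,0.16,0.038,-0.179,0,6],[0,0,0.16,0.038,-0.179,0,6]]]}}

```text
time: 3.12
tool_pos: [0.4827, 0.0121, 0.1735]
tcp_rot: [2.811, 1.4, -0.003]
wrist_force: [-0.6, -2.8, 4.5]
width: 0.127
grip_force: 41.1
```

{"op": "play_rows", "data": {"moves": [[[0,0,0.16,0.038,-0.179,0,6],[0,0,0.16,0.038,-0.179,0,6],[0,0,0.16,0.038,-0.179,0,6],[0,0,0.16,0.038,-0.179,0,6],[0,0,0.16,0.038,-0.179,0,6]]]}}

```text
time: 3.53
tool_pos: [0.4342, 0.09, 0.1735]
tcp_rot: [3.034, 0.813, -0.003]
wrist_force: [1.1, -1.2, 3.3]
width: 0.123
grip_force: 41.1
```

{"op": "play_rows", "data": {"moves": [[[0,0,0.16,0.038,-0.179,0,6],[0,0,0.16,0.038,-0.179,0,6],[0,0,0.16,0.038,-0.179,0,6],[0,0,0.16,0.038,-0.179,0,6]]]}}

```text
time: 3.87
tool_pos: [0.4202, 0.162, 0.1735]
tcp_rot: [3.125, 0.32, -0.001]
wrist_force: [1.1, -2.3, 2.7]
width: 0.128
grip_force: 41.0
```

{"op": "play_rows", "data": {"moves": [[[0,0,0.16,0.038,-0.179,0,6],[0,0,0.16,0.038,-0.179,0,6],[0,0,0.16,0.038,-0.179,0,6],[0,0,0.16,0.038,-0.179,0,6],[0,0,0.08,0.019,-0.09,0,6]]]}}

```text
time: 4.28
tool_pos: [0.4329, 0.2442, 0.1735]
tcp_rot: [-3.132, 0.242, 0.0]
wrist_force: [-1.0, -2.8, 5.2]
width: 0.126
grip_force: 41.1
```

{"op": "play_rows", "data": {"moves": [[[0,0,0,0,0,0,6],[0,0,0,0,0,0,34],[0,0,0,0,0,0,34],[0,0,0,0,0,0,34]]]}}

```text
time: 4.62
tool_pos: [0.4322, 0.2421, 0.1727]
tcp_rot: [3.132, -0.237, -0.002]
wrist_force: [0.0, 0.3, 0.0]
width: 0.401
grip_force: 0.4
```

{"op": "play_rows", "data": {"moves": [[[0,0,0,0,0,-0.25,34],[0,0,0,0,0,-0.25,34],[0,0,0,0,0,-0.25,34],[0,0,0,0,0,-0.25,34],[0,0,0,0,0,-0.1,34]]]}}

```text
time: 5.03
tool_pos: [0.4339, 0.2426, 0.2868]
tcp_rot: [-3.13, 0.238, -0.006]
wrist_force: [0.8, 0.2, 0.5]
width: 0.398
grip_force: 0.0
```

Door opening forces stayed low. Next I'll plan the turn in place, then the pre-grasp pose tilted 30° along the stem with the closing axis horizontal. I'll also use the top camera to check the door if it is visible.

```bash
cat > goal.py <<'E'
from h import *
n=np.array([.502,-.280,.818]);n/=np.linalg.norm(n)
top=np.array([.436,-.181,.0975]);org=top-.058*n
az=np.arctan2(n[1],n[0]);yt=np.array([-np.sin(az),np.cos(az),0])
def tilt(d): 
    z=-np.array([np.sin(d)*np.cos(az),np.sin(d)*np.sin(az),np.cos(d)]);return np.stack([np.cross(yt,z),yt,z],1)
Rg=tilt(np.radians(30));R0v=tilt(0)
G=org+.042*n+.019*Rg[:,2]
E
python3 - <<'E'
from goal import *
s=bot.read_state();R=Ro.from_rotvec(s['tcp_rot']).as_matrix();print(s['q'],'org',org)
n1,_,_=plan(s['tool_pos'],R0v)
pre=G-.13*Rg[:,2];print('pre',pre,'G',G)
n2,_,_=plan(pre,Rg,None,s['tool_pos'],R0v)
plan(G,Rg,None,pre,Rg)
c=cam('top');np.savez('/tmp/top2',**c)
P=pts(c);P[c['depth']==0]=np.nan
hsv=cv2.cvtColor(c['image'],cv2.COLOR_RGB2HSV);b=cv2.inRange(hsv,(100,130,40),(130,255,255))>0
q=P[b&(abs(P[...,2]-.218)<.008)];q=q[(q[:,1]>.05)&(q[:,0]>.36)];r=cv2.minAreaRect(q[:,:2].astype(np.float32));print(len(q),r,cv2.boxPoints(r))
E
```

```text
[ 4.59938903e-01 -1.11715858e-01  1.90470167e+00 -2.24723480e-04
  1.34397079e+00  2.18233759e+00] org [ 0.40687713 -0.16475617  0.0500448 ]
n 25 row [ 0.    -0.    -0.223 -0.     0.     0.   ] | tot deg [   0.3   -0.3 -159.5] mm [0. 0. 0.]
pre [ 0.47643622 -0.20355407  0.18053773] G [ 0.41966942 -0.17189131  0.06795443]
n 13 row [-0.     0.081 -0.    -0.212 -0.284  0.033] | tot deg [-0. 30. -0.] mm [-254.5 -369.   106.2]
n 4 row [ 0.     0.     0.    -0.     0.     0.325] | tot deg [0. 0. 0.] mm [ -0.   0. 130.]
645 ((0.5183001756668091, 0.17887774109840393), (0.015262072905898094, 0.26091116666793823), 82.1705322265625) [[0.38802117 0.18908918]
 [0.64650005 0.15354651]
 [0.6485792  0.1686663 ]
 [0.3901003  0.20420897]]
```

The door is clearly visible: about 1.60 rad open, 15 × 261 mm, with the hinge where it was before. That puts the pocket at about (0.570, 0.124). Now I'll turn in place and move to the pre-grasp pose.

{"op": "play_rows", "data": {"moves": [[[0,0,-0.223,0,0,0,45],[0,0,-0.223,0,0,0,45],[0,0,-0.223,0,0,0,45],[0,0,-0.223,0,0,0,45],[0,0,-0.223,0,0,0,45]]]}}

```text
time: 5.5
tool_pos: [0.4318, 0.2419, 0.281]
tcp_rot: [3.074, 0.642, -0.005]
wrist_force: [0.7, 0.4, 0.4]
width: 0.526
grip_force: 0.0
```

{"op": "play_rows", "data": {"moves": [[[0,0,-0.223,0,0,0,45],[0,0,-0.223,0,0,0,45],[0,0,-0.223,0,0,0,45],[0,0,-0.223,0,0,0,45],[0,0,-0.223,0,0,0,45]]]}}

```text
time: 5.92
tool_pos: [0.4318, 0.2419, 0.281]
tcp_rot: [2.78, 1.463, -0.005]
wrist_force: [0.1, 1.0, -0.3]
width: 0.525
grip_force: 0.0
```

{"op": "play_rows", "data": {"moves": [[[0,0,-0.223,0,0,0,45],[0,0,-0.223,0,0,0,45],[0,0,-0.223,0,0,0,45],[0,0,-0.223,0,0,0,45],[0,0,-0.223,0,0,0,45]]]}}

```text
time: 6.33
tool_pos: [0.4318, 0.2419, 0.281]
tcp_rot: [-2.269, -2.171, 0.005]
wrist_force: [0.4, -0.3, -0.2]
width: 0.527
grip_force: 0.0
```

{"op": "play_rows", "data": {"moves": [[[0,0,-0.223,0,0,0,45],[0,0,-0.223,0,0,0,45],[0,0,-0.223,0,0,0,45],[0,0,-0.223,0,0,0,45],[0,0,-0.223,0,0,0,45]]]}}

```text
time: 6.75
tool_pos: [0.4318, 0.2419, 0.281]
tcp_rot: [-1.584, -2.711, 0.004]
wrist_force: [-0.3, 0.1, -0.7]
width: 0.528
grip_force: 0.0
```

{"op": "play_rows", "data": {"moves": [[[0,0,-0.223,0,0,0,45],[0,0,-0.223,0,0,0,45],[0,0,-0.223,0,0,0,45],[0,0,-0.223,0,0,0,45],[0,0,-0.223,0,0,0,45]]]}}

```text
time: 7.17
tool_pos: [0.4318, 0.2419, 0.281]
tcp_rot: [-0.776, -3.042, 0.004]
wrist_force: [0.4, 0.1, 0.3]
width: 0.526
grip_force: 0.0
```

{"op": "play_rows", "data": {"moves": [[[0,0.081,0,-0.212,-0.284,0.033,45],[0,0.081,0,-0.212,-0.284,0.033,45],[0,0.081,0,-0.212,-0.284,0.033,45],[0,0.081,0,-0.212,-0.284,0.033,45],[0,0.081,0,-0.212,-0.284,0.033,45]]]}}

```text
time: 7.58
tool_pos: [0.4541, 0.0664, 0.2567]
tcp_rot: [-0.735, -2.848, -0.076]
wrist_force: [0.3, -0.8, -0.1]
width: 0.522
grip_force: 0.0
```

{"op": "play_rows", "data": {"moves": [[[0,0.081,0,-0.212,-0.284,0.033,45],[0,0.081,0,-0.212,-0.284,0.033,45],[0,0.081,0,-0.212,-0.284,0.033,45],[0,0.081,0,-0.212,-0.284,0.033,45],[0,0,0,0,0,0,45]]]}}

```text
time: 8.0
tool_pos: [0.4672, -0.0748, 0.2185]
tcp_rot: [-0.703, -2.688, -0.125]
wrist_force: [0.6, 0.6, -0.4]
width: 0.529
grip_force: 0.0
```

```bash
python3 - <<'E'
from goal import *
pre=G-.13*Rg[:,2];plan(pre,Rg);plan(G,Rg,4);print(bot.read_state()['q'])
E
```

```text
n 4 row [-0.002  0.076 -0.002 -0.201 -0.269  0.013] | tot deg [-0.2  8.7 -0.2] mm [ -80.1 -107.6   10.1]
n 4 row [-0.002  0.076 -0.002 -0.17  -0.269  0.337] | tot deg [-0.2  8.7 -0.2] mm [ -60.4 -107.2  138.6]
[-0.27162612  0.13672811  1.82393221  0.08173738  1.54348559 -1.34813443]
```

{"op": "play_rows", "data": {"moves": [[[0,0.076,0,-0.201,-0.269,0.013,45],[0,0.076,0,-0.201,-0.269,0.013,45],[0,0.076,0,-0.201,-0.269,0.013,45],[0,0.076,0,-0.201,-0.269,0.013,45],[0,0,0,0,0,0,45]]]}}

```text
time: 8.42
tool_pos: [0.477, -0.2021, 0.1802]
tcp_rot: [-0.663, -2.544, -0.174]
wrist_force: [0.3, 0.2, -0.4]
width: 0.526
grip_force: 0.0
```

```bash
python3 - <<'E'
from goal import *
plan(G,Rg,5)
c=cam('wrist');save(c,'w2.png');np.savez('/tmp/w2',**c);P=pts(c);P[c['depth']==0]=np.nan
d=P-org;t=d@n;r=np.linalg.norm(d-t[...,None]*n,axis=-1)
k=(r<.022)&(t>.022)&(t<.056);q=P[k];print('stem side',k.sum(),q.mean(0) if len(q) else '')
k=(r<.022)&(t>.054)&(t<.063);q=P[k];print('stem top',k.sum(),(q.min(0)+q.max(0))/2,q.mean(0),top,t[k].mean())
k=(r<.032)&(t>.012)&(t<.024);q=P[k];print('disc top',k.sum(),q.mean(0),org+.018*n,t[k].mean())
E
```

```text
n 5 row [-0.001 -0.    -0.001 -0.    -0.003  0.259] | tot deg [-0.1 -0.  -0.1] mm [-1.000e-01 -1.200e+00  1.296e+02]
stem side 380 [ 0.42300272 -0.17747492  0.08461428]
stem top 552 [ 0.43671012 -0.18496634  0.09564718] [ 0.43696113 -0.18512745  0.09633335] [ 0.436  -0.181   0.0975] 0.058684016575377605
disc top 1852 [ 0.4132798  -0.17260058  0.0665276 ] [ 0.41591526 -0.16979736  0.06477228] 0.018897970874549384
```

View pics/w2.png

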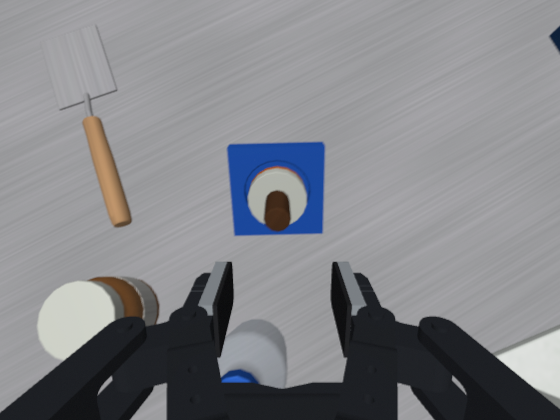

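The wrist view shows the stem at (277,215), about 3–4 mm off the finger centre line at column 282, so I'll correct along tool y. The bottle is at (250,360), below and behind the gripper and clear of it. Advancing.

{"op": "play_rows", "data": {"moves": [[[0,0,0,0,-0.02,0.26,45],[0,0,0,0,-0.02,0.26,45],[0,0,0,0,0,0.26,45],[0,0,0,0,0,0.26,45],[0,0,0,0,0,0.26,45]]]}}

```text
time: 8.88
tool_pos: [0.4195, -0.1685, 0.0719]
tcp_rot: [-0.658, -2.553, -0.174]
wrist_force: [0.1, 0.6, 0.3]
width: 0.53
grip_force: 0.0
```

{"op": "play_rows", "data": {"moves": [[[0,0,0,0,0,0,45],[0,0,0,0,0,0,14],[0,0,0,0,0,0,14],[0,0,0,0,0,0,14],[0,0,0,0,0,0,14]]], "newtons": 40}}

```text
time: 9.3
tool_pos: [0.421, -0.1717, 0.0747]
tcp_rot: [-0.658, -2.553, -0.17]
wrist_force: [-4.1, -2.7, 0.5]
width: 0.221
grip_force: 38.7
```

{"op": "play_rows", "data": {"moves": [[[0,0,0,0,0,0,14],[0,0,0,-0.009,0,-0.1,14],[0,0,0,-0.017,0,-0.2,14],[0,0,0,-0.017,0,-0.2,14],[0,0,0,-0.017,0,-0.2,14]]], "newtons": 60}}

```text
time: 9.72
tool_pos: [0.4579, -0.1903, 0.1332]
tcp_rot: [-0.66, -2.556, -0.174]
wrist_force: [0.8, -0.5, -1.2]
width: 0.217
grip_force: 58.6
```

```bash
cat >> goal.py <<'E'
hinge=np.array([.6486,.1687]);dy=np.array([.9907,-.136]);dx=np.array([-.136,-.9907])
pock=np.r_[hinge+.055*dx-.072*dy,.144]
E
python3 - <<'E'
from goal import *
s=bot.read_state();R=Ro.from_rotvec(s['tcp_rot']).as_matrix();p=s['tool_pos']
print(p,s['width'],s['grip_force'],s['q'],'pocket',pock)
# look for stamp: scene depth
c=cam('scene');save(c,'s3.png');P=pts(c);P[c['depth']==0]=np.nan
cv2.imwrite('pics/s3c.png',cv2.resize(c['image'][100:250,190:340],None,fx=4,fy=4,interpolation=cv2.INTER_CUBIC)[:,:,::-1])
# vertical goal: door-aligned
yv=np.r_[dy,0];Rp=axes(np.cross(yv,[0,0,-1.]),yv);print('Rp',Rp)
via=[.44,-.14,.33]
plan(via,Rp)
E
```

```text
[ 0.4578987  -0.19028933  0.13319404] 0.21679275772434953 58.640713691711426 [-0.4601136   0.36211274  1.75291397  0.0228216   1.53848439 -1.5323232 ] pocket [0.5697896 0.1240035 0.144    ]
Rp [[ 0.13600119  0.99070867  0.        ]
 [ 0.99070867 -0.13600119  0.        ]
 [ 0.          0.         -1.        ]]
n 12 row [-0.05  -0.074  0.196  0.093 -0.011 -0.143] | tot deg [-17.3 -25.3  67.3] mm [ 132.2   35.4 -147.9]
```

View pics/s3c.png

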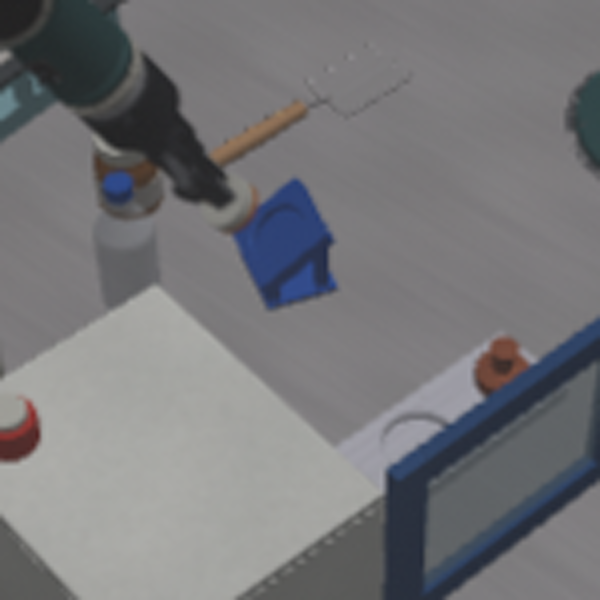

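The stamp is held by its stem and lifted clear, the stand is empty, and the pocket is visible at crop (415,435). Next I'll compute the poses that put the stamp upright over the pocket.

```bash
cat >> goal.py <<'E'
pg=np.array([.421,-.1717,.0747]);Rm=Ro.from_rotvec([-.658,-2.553,-.172]).as_matrix()
nt=Rm.T@n;ot=Rm.T@(np.array([.4075,-.1675,.0495])-pg)
ot=ot-nt*(ot[1]*0);ot[1]=0
yv=np.r_[dy,0]
A=axes(np.cross(yv,[0,0,-1.]),yv)
Rt=Ro.align_vectors([[0,0,1],yv],[nt,[0,1,0]],weights=[1e6,1])[0].as_matrix()
def tcp_for(o): return np.array(o)-Rt@ot
E
python3 - <<'E'
from goal import *
print('nt',nt,'ot',ot,'tilt of tool',Rt[:,2])
via=np.array([.45,-.13,.34]);above=tcp_for(pock+[0,0,.06])
print('above',above,'final',tcp_for(pock))
n_,w,d=plan(via,Rt,14);plan(above,Rt,None,via,Rt)
E
```

```text
nt [-0.09645778 -0.00361124 -0.99533053] ot [-0.00038724  0.          0.02875513] tilt of tool [-0.01667946 -0.09507334 -0.99533053]
above [0.57032151 0.12711922 0.23258351] final [0.57032151 0.12711922 0.17258351]
n 14 row [-0.035 -0.075  0.171  0.079 -0.003 -0.134] | tot deg [-13.9 -30.1  68.4] mm [ 133.6   49.  -158.5]
n 9 row [0.    0.    0.    0.311 0.094 0.089] | tot deg [0. 0. 0.] mm [280.2  84.6  80.5]
```

{"op": "play_rows", "data": {"moves": [[[-0.035,-0.075,0.171,0.079,-0.003,-0.134,14],[-0.035,-0.075,0.171,0.079,-0.003,-0.134,14],[-0.035,-0.075,0.171,0.079,-0.003,-0.134,14],[-0.035,-0.075,0.171,0.079,-0.003,-0.134,14],[-0.035,-0.075,0.171,0.079,-0.003,-0.134,14]]]}}

```text
time: 10.18
tool_pos: [0.4526, -0.1836, 0.21]
tcp_rot: [-1.296, -2.518, -0.08]
wrist_force: [-0.3, -0.9, -1.2]
width: 0.216
grip_force: 58.3
```

{"op": "play_rows", "data": {"moves": [[[-0.035,-0.075,0.171,0.079,-0.003,-0.134,14],[-0.035,-0.075,0.171,0.079,-0.003,-0.134,14],[-0.035,-0.075,0.171,0.079,-0.003,-0.134,14],[-0.035,-0.075,0.171,0.079,-0.003,-0.134,14],[-0.035,-0.075,0.171,0.079,-0.003,-0.134,14]]]}}

```text
time: 10.6
tool_pos: [0.4468, -0.1587, 0.2838]
tcp_rot: [-1.927, -2.342, 0.028]
wrist_force: [0.7, 0.6, -0.9]
width: 0.215
grip_force: 58.3
```

{"op": "play_rows", "data": {"moves": [[[-0.035,-0.075,0.171,0.079,-0.003,-0.134,14],[-0.035,-0.075,0.171,0.079,-0.003,-0.134,14],[-0.035,-0.075,0.171,0.079,-0.003,-0.134,14],[-0.035,-0.075,0.171,0.079,-0.003,-0.134,14],[0,0,0,0,0,0,14]]]}}

```text
time: 11.02
tool_pos: [0.448, -0.1259, 0.3402]
tcp_rot: [2.326, 2.021, -0.113]
wrist_force: [0.6, -0.1, -1.4]
width: 0.216
grip_force: 58.3
```

```bash
python3 - <<'E'
from goal import *
s=bot.read_state();print(s['tool_pos'],s['q'],s['grip_force'])
above=tcp_for(pock+[0,0,.06]);plan(above,Rt,10)
E
```

```text
[ 0.44802868 -0.12585072  0.3401523 ] [-0.25757617 -0.19497069  1.88328234 -0.09424282  1.44698053 -0.10632613] 58.31468224525452
n 10 row [-0.    -0.001 -0.001  0.276  0.087  0.081] | tot deg [-0.1 -0.2 -0.2] mm [276.4  86.2  81.7]
```

{"op": "play_rows", "data": {"moves": [[[0,0,0,0.276,0.087,0.081,14],[0,0,0,0.276,0.087,0.081,14],[0,0,0,0.276,0.087,0.081,14],[0,0,0,0.276,0.087,0.081,14],[0,0,0,0.276,0.087,0.081,14]]]}}

```text
time: 11.43
tool_pos: [0.5082, -0.0002, 0.2813]
tcp_rot: [2.329, 2.029, -0.121]
wrist_force: [0.4, -0.7, -1.0]
width: 0.217
grip_force: 58.3
```

{"op": "play_rows", "data": {"moves": [[[0,0,0,0.276,0.087,0.081,14],[0,0,0,0.276,0.087,0.081,14],[0,0,0,0.276,0.087,0.081,14],[0,0,0,0.276,0.087,0.081,14],[0,0,0,0.276,0.087,0.081,14]]]}}

```text
time: 11.85
tool_pos: [0.5693, 0.1263, 0.2272]
tcp_rot: [2.329, 2.029, -0.122]
wrist_force: [0.5, -0.0, -1.8]
width: 0.217
grip_force: 58.3
```

{"op": "play_rows", "data": {"moves": [[[0,0,0,0,0,0,14]]]}}

```text
time: 11.93
tool_pos: [0.5692, 0.1289, 0.2248]
tcp_rot: [2.328, 2.035, -0.123]
wrist_force: [-0.1, 0.6, -1.2]
width: 0.215
grip_force: 58.4
```

```bash
python3 - <<'E'
from goal import *
above=tcp_for(pock+[0,0,.06]);plan(above,Rt,1)
a=cam('scene');b=cam('wrist');np.savez('/tmp/s4',**a);np.savez('/tmp/w4',**b);t=cam('top')
K=a['K'];x=K@(a['R']@(pock+[0,0,.06])+a['t']);x=x[:2]/x[2];print(x)
u,v=int(x[0]),int(x[1])
A1=cv2.resize(a['image'][v-40:v+40,u-50:u+50],(480,384),interpolation=cv2.INTER_CUBIC)
B1=cv2.resize(b['image'],(320,240));
M=np.zeros((384,800,3),np.uint8);M[:,:480]=A1;M[:240,480:]=B1;cv2.imwrite('pics/m4.png',M[:,:,::-1])
P=pts(a);P[a['depth']==0]=np.nan
d=P-(pock+[0,0,.06]);k=(np.hypot(d[...,0],d[...,1])<.03)&(d[...,2]>-.003)&(d[...,2]<.025)
q=P[k];print(k.sum(),q.min(0),q.max(0))
E
```

```text
n 1 row [-0.026 -0.011  0.005 -0.023  0.012 -0.077] | tot deg [-0.7 -0.3  0.1] mm [-2.3  1.2 -7.7]
[294.48489445 198.4432829 ]
126 [0.5504966  0.10214182 0.20130336] [0.59571807 0.15081016 0.22897123]
```

View pics/m4.png

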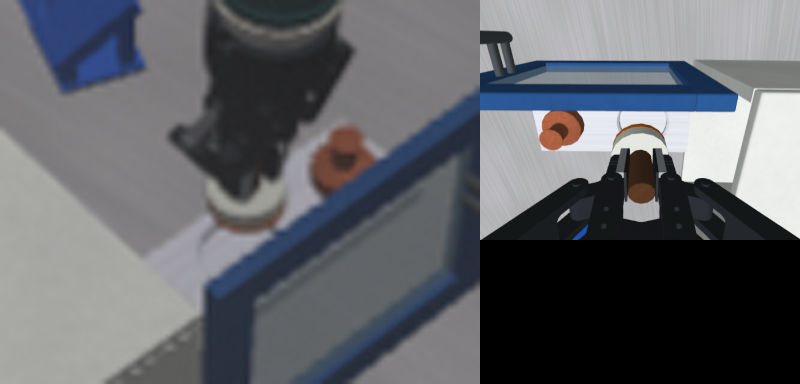

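The scene half shows the stamp at (245,205), upright and hanging over the rack next to the terracotta one. The wrist half shows the disc at (640,140) just in front of the pocket ring at (640,120). I'll measure the disc plane and the pocket from depth.

```bash
python3 - <<'E'
from goal import *
from scipy.optimize import least_squares
s=bot.read_state();R=Ro.from_rotvec(s['tcp_rot']).as_matrix();p=s['tool_pos']
print('est org',p+R@ot,'axis',R@nt,'pock',pock)
for nm in('s4','w4'):
    c=dict(np.load(f'/tmp/{nm}.npz'));P=pts(c);P[c['depth']==0]=np.nan
    hsv=cv2.cvtColor(c['image'],cv2.COLOR_RGB2HSV).astype(int)
    r=np.hypot(*(P[...,:2]-pock[:2]).transpose(2,0,1))
    w=(hsv[...,1]<60)&(hsv[...,2]>110)&(r<.035)&(P[...,2]>.19)&(P[...,2]<.24)
    q=P[w];z=q[:,2];print(nm,'white',len(q),'z pct',np.nanpercentile(z,[5,25,50,75,95]))
    t=q[z>np.percentile(z,50)-.002]
    m=np.median(t,0);
    for _ in range(3):
        nn=np.linalg.svd(t-t.mean(0))[2][2];nn*=np.sign(nn[2]);m=t.mean(0);t=q[abs((q-m)@nn)<.0025]
    print(' plane',len(t),m,nn,np.degrees(np.arccos(nn[2])),'bbox',t.min(0),t.max(0))
    o=(hsv[...,0]<20)&(hsv[...,1]>90)&(r<.04)&(P[...,2]>.185)&(P[...,2]<.225);q=P[o]
    print(' orange',len(q),q.min(0) if len(q) else '',q.max(0) if len(q) else '')
    f=(r<.04)&(P[...,2]<.149)&(P[...,2]>.139);q=P[f];print(' floor',len(q),q.mean(0) if len(q) else '',q.min(0) if len(q) else '',q.max(0) if len(q) else '')
    if len(q)>30:
        db=(q[:,:2]-hinge)@np.stack([dx,dy],1);print('  floor in door frame',db.min(0),db.max(0))
    if len(t)>20:
        xy=t[:,:2];h=cv2.convexHull(xy.astype(np.float32))[:,0]
        so=least_squares(lambda a:np.hypot(*(h-a).T)-.025,pock[:2],loss='soft_l1',f_scale=.001);print('  disc centre',so.x,np.abs(so.fun).mean())
E
```

```text
est org [0.56770355 0.12187562 0.19890219] axis [ 0.01045617 -0.0045138   0.99993514] pock [0.5697896 0.1240035 0.144    ]
s4 white 80 z pct [0.19958746 0.21252065 0.2144544  0.21604244 0.21933427]
 plane 53 [0.57811058 0.13179956 0.21483265] [-0.05380787 -0.09108774  0.99438812] 6.072884867854763 bbox [0.55356187 0.10214182 0.21097785] [0.59510582 0.14893089 0.21796403]
 orange 0  
 floor 106 [0.57333837 0.11135429 0.14384977] [0.53113786 0.08495838 0.13901982] [0.60782816 0.13343426 0.14876804]
  floor in door frame [ 0.05075955 -0.1109024 ] [ 0.09270655 -0.03312385]
  disc centre [0.57029428 0.12385123] 0.0010250924812847467
w4 white 3110 z pct [0.21066057 0.2171179  0.21822247 0.21892248 0.21979339]
 plane 2552 [0.56836333 0.13602467 0.21838552] [ 0.04506434 -0.03281793  0.99844488] 3.1957677056380325 bbox [0.54304317 0.1152588  0.21472048] [0.59106743 0.14666232 0.22077336]
 orange 643 [0.54419988 0.11237396 0.19919605] [0.58947513 0.14708885 0.22498446]
 floor 2208 [0.5701201  0.12644216 0.14434575] [0.54092618 0.1055793  0.14160083] [0.59662177 0.14021456 0.14898041]
  floor in door frame [ 0.04169482 -0.10099767] [ 0.07061739 -0.04511487]
  disc centre [0.56628223 0.12158405] 0.0006333297031164249
```

```bash
python3 - <<'E'
from goal import *
from scipy.optimize import least_squares
for nm in('top2','w4'):
    c=dict(np.load(f'/tmp/{nm}.npz'));g=cv2.cvtColor(c['image'],cv2.COLOR_RGB2GRAY).astype(np.float32)
    # rectify rack-top plane z=.152 in door frame, 0.25 mm/px, 100x100 mm window about pocket
    a=np.arange(-.05,.05,.00025);X,Y=np.meshgrid(a,a)   # X: door x, Y: door y
    W=np.stack([pock[0]+X*dx[0]+Y*dy[0],pock[1]+X*dx[1]+Y*dy[1],np.full_like(X,.152)],-1)
    x=W@c['R'].T@c['K'].T if 0 else (W@c['R'].T+c['t'])@c['K'].T
    im=cv2.remap(g,(x[...,0]/x[...,2]).astype(np.float32),(x[...,1]/x[...,2]).astype(np.float32),cv2.INTER_CUBIC)
    cv2.imwrite(f'/tmp/r_{nm}.png',im)
    th=np.arange(0,2*np.pi,.05);rr=np.arange(.022,.034,.00025)
    # for each angle, darkest point along radius = ring
    U=(.05+rr[None]*np.cos(th)[:,None])/.00025;V=(.05+rr[None]*np.sin(th)[:,None])/.00025
    pr=cv2.remap(im,U.astype(np.float32),V.astype(np.float32),cv2.INTER_LINEAR)
    i=pr.argmin(1);dep=np.median(pr,1)-pr.min(1);ok=(dep>4)&(i>0)&(i<len(rr)-1)
    pt=np.stack([rr[i]*np.cos(th),rr[i]*np.sin(th)],1)[ok]
    if len(pt)>10:
        so=least_squares(lambda q:np.hypot(*(pt-q[:2]).T)-q[2],[0,0,.028],loss='soft_l1',f_scale=.0007)
        print(nm,len(pt),so.x*1000,np.median(abs(so.fun))*1000,'th',np.degrees(th[ok][[0,-1]]))
v=np.hstack([cv2.imread('/tmp/r_top2.png'),cv2.imread('/tmp/r_w4.png')]);cv2.imwrite('pics/rect.png',v)
E
```

```text
top2 126 [-1.3998789   0.51181835 28.80878459] 0.3186339393484484 th [  0.         358.09862196]
w4 57 [-2.42788746 -0.92574499 27.18487631] 0.46946775965654025 th [ 42.97183463 306.53242039][ WARN:0@0.771] global loadsave.cpp:1063 imwrite_ Unsupported depth image for selected encoder is fallbacked to CV_8U.
```

View pics/rect.png

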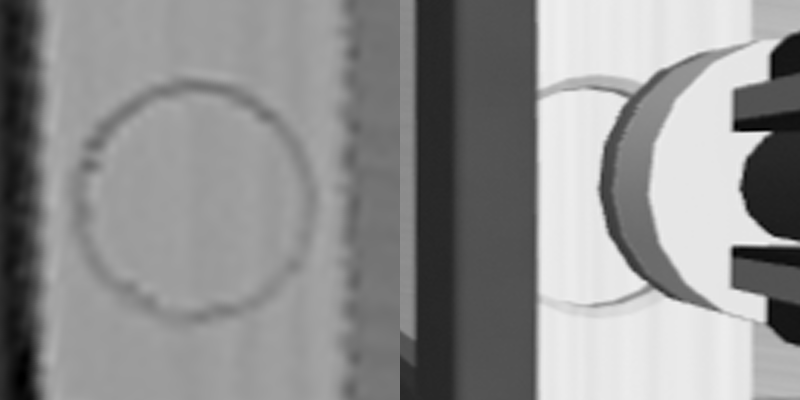

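The rectified views show the pocket ring offset by about −1.8 mm along door x (towards the door), and the disc at the right of the wrist half. I'll correct the position and a small tilt, then descend in stages.

```bash
python3 - <<'E'
from goal import *
s=bot.read_state();R=Ro.from_rotvec(s['tcp_rot']).as_matrix();p=s['tool_pos']
o=p+R@ot;Rn=Ro.from_rotvec([-.02,-.03,0]).as_matrix()@R
ot2=o+np.array([.0024,.0044,0])
pn=ot2-Rn@ot;plan(pn,Rn,1)
print('down in tool axes per mm',Rn.T@[0,0,-1])
E
```

```text
n 1 row [-0.065 -0.031  0.007  0.051  0.008 -0.004] | tot deg [-1.9 -0.9  0.2] mm [ 5.1  0.8 -0.4]
down in tool axes per mm [ 0.10902023 -0.01787865  0.99387874]
```

{"op": "play_rows", "data": {"moves": [[[-0.065,-0.031,0.007,0.051,0.008,-0.004,14],[0,0,0,0,0,0,14],[0,0,0,0.022,-0.004,0.2,14],[0,0,0,0.022,-0.004,0.2,14],[0,0,0,0,0,0,14]]]}}

```text
time: 12.5
tool_pos: [0.5673, 0.1284, 0.1842]
tcp_rot: [2.309, 2.004, -0.115]
wrist_force: [-1.1, -1.2, -2.3]
width: 0.216
grip_force: 58.4
```

{"op": "play_rows", "data": {"moves": [[[0,0,0,0.005,-0.001,0.05,14],[0,0,0,0.003,0,0.03,14],[0,0,0,0.003,0,0.03,14],[0,0,0,0,0,0,14]]]}}

```text
time: 12.83
tool_pos: [0.5704, 0.1298, 0.1769]
tcp_rot: [2.307, 2.001, -0.105]
wrist_force: [-0.3, 1.1, -1.1]
width: 0.217
grip_force: 58.4
```

```bash
cat > chk.py <<'E'
from goal import *
s=bot.read_state();R=Ro.from_rotvec(s['tcp_rot']).as_matrix();p=s['tool_pos']
print(p,'org',p+R@ot,'axis',R@nt,'F',s['wrist_force'],s['joint_vel'].round(3))
c=cam('wrist');P=pts(c);P[c['depth']==0]=np.nan;hsv=cv2.cvtColor(c['image'],cv2.COLOR_RGB2HSV).astype(int)
r=np.hypot(*(P[...,:2]-pock[:2]).transpose(2,0,1))
q=P[(hsv[...,1]<60)&(hsv[...,2]>110)&(r<.035)&(P[...,2]>.155)&(P[...,2]<.2)]
t=q[abs(q[:,2]-np.median(q[:,2]))<.004]
for _ in range(3):
    m=t.mean(0);nn=np.linalg.svd(t-m)[2][2];nn*=np.sign(nn[2]);t=q[abs((q-m)@nn)<.0025]
h=cv2.convexHull(t[:,:2].astype(np.float32))[:,0]
from scipy.optimize import least_squares
so=least_squares(lambda a:np.hypot(*(h-a).T)-.025,pock[:2],loss='soft_l1',f_scale=.001)
print('disc top',len(t),m,nn,'centre',so.x)
k=(r>.03)&(r<.05)&(abs(P[...,2]-.152)<.006)&(hsv[...,2]>110);print('rack top z',np.nanmedian(P[k][:,2]),k.sum())
E
python3 chk.py
```

```text
[0.57044005 0.12978858 0.17694301] org [0.57051155 0.12625117 0.14840375] axis [-0.02156079  0.01483749  0.99965743] F [-0.28102185  1.07618547 -1.11030502] [ 0.004 -0.002 -0.003 -0.     0.007 -0.001]
disc top 516 [0.5693452  0.13111812 0.16928945] [ 9.65173201e-04 -7.06009777e-02  9.97504171e-01] centre [0.56791151 0.12092604]
rack top z 0.15226367985912467 2594
```

{"op": "play_rows", "data": {"moves": [[[0,0,0,0.002,0,0.02,14],[0,0,0,0,0,0,14],[0,0,0,0.002,0,0.02,14],[0,0,0,0,0,0,14]]]}}

```text
time: 13.22
tool_pos: [0.5701, 0.13, 0.1722]
tcp_rot: [2.306, 2.002, -0.106]
wrist_force: [0.7, 0.1, -1.3]
width: 0.215
grip_force: 58.4
```

```bash
python3 chk.py
```

```text
[0.57008398 0.129968   0.1722309 ] org [0.57013083 0.12642319 0.14369251] axis [-0.02065991  0.01509022  0.99967267] F [ 0.70137127  0.07594542 -1.31984273] [-0.     0.002  0.001 -0.001  0.006  0.   ]
disc top 89 [0.57225505 0.12667889 0.16440093] [ 0.01014961 -0.03669809  0.99927485] centre [0.56775313 0.11941456]
rack top z 0.15227702936212523 2314
```

{"op": "play_rows", "data": {"moves": [[[0,0,0,0.001,0,0.01,14],[0,0,0,0,0,0,14],[0,0,0,0,0,0,14]]]}}

```text
time: 13.52
tool_pos: [0.5702, 0.13, 0.1714]
tcp_rot: [2.307, 2.002, -0.106]
wrist_force: [0.4, 0.1, -2.3]
width: 0.214
grip_force: 58.4
```

{"op": "play_rows", "data": {"moves": [[[0,0,0,0.001,0,0.01,14],[0,0,0,0,0,0,14],[0,0,0,0,0,0,14]]]}}

```text
time: 13.77
tool_pos: [0.5704, 0.13, 0.1709]
tcp_rot: [2.306, 2.002, -0.105]
wrist_force: [-0.2, 0.3, 1.7]
width: 0.215
grip_force: 58.9
```

Floor contact is felt (+3–4 N). Releasing and retreating along the tool axis.

{"op": "play_rows", "data": {"moves": [[[0,0,0,0,0,0,24],[0,0,0,0,0,0,36],[0,0,0,0,0,0,36],[0,0,0,0,0,0,36]]]}}

```text
time: 14.1
tool_pos: [0.5703, 0.1298, 0.1704]
tcp_rot: [2.306, 2.002, -0.106]
wrist_force: [0.8, 0.1, 0.1]
width: 0.42
grip_force: 0.0
```

{"op": "play_rows", "data": {"moves": [[[0,0,0,0,0,-0.1,36],[0,0,0,0,0,-0.2,36],[0,0,0,0,0,-0.3,36],[0,0,0,0,0,-0.3,36],[0,0,0,0,0,-0.3,36]]]}}

```text
time: 14.52
tool_pos: [0.5695, 0.1432, 0.2915]
tcp_rot: [2.307, 2.002, -0.106]
wrist_force: [1.0, 0.5, -0.1]
width: 0.426
grip_force: 0.0
```

{"op": "play_rows", "data": {"moves": [[[0,0,0,-0.3,0,-0.1,36],[0,0,0,-0.3,0,-0.1,36],[0,0,0,-0.3,0,-0.1,36],[0,0,0,-0.3,0,-0.1,36],[0,0,0,-0.3,0,0,36]]]}}

```text
time: 14.93
tool_pos: [0.5492, -0.001, 0.3496]
tcp_rot: [2.304, 2.0, -0.1]
wrist_force: [-0.2, -0.8, 0.3]
width: 0.417
grip_force: 0.0
```

```bash
python3 - <<'E'
from goal import *
s=bot.read_state();print(s['tool_pos'],s['wrist_force'],s['time'])
c=cam('top');P=pts(c);P[c['depth']==0]=np.nan;im=c['image'];hsv=cv2.cvtColor(im,cv2.COLOR_RGB2HSV)
K=c['K'];x=K@(c['R']@pock+c['t']);u,v=(x[:2]/x[2]).astype(int);print(u,v)
b=cv2.inRange(hsv,(100,130,40),(130,255,255))>0
q=P[b&(abs(P[...,2]-.218)<.008)];q=q[(q[:,1]>.05)&(q[:,0]>.36)];r=cv2.minAreaRect(q[:,:2].astype(np.float32));print('door',cv2.boxPoints(r))
w=cam('wrist');sc=cam('scene')
for n_,k in(('top',c),('wrist',w),('scene',sc)):
    Q=pts(k);Q[k['depth']==0]=np.nan;d=Q-pock;rr=np.hypot(d[...,0],d[...,1])
    a=Q[(rr<.03)&(d[...,2]>.05)&(d[...,2]<.066)];e=Q[(rr<.023)&(rr>.013)&(d[...,2]>.012)&(d[...,2]<.03)]
    print(n_,'stem top',len(a),a.mean(0) if len(a) else'','disc top',len(e),e.mean(0) if len(e) else '')
    if len(e)>40:
        h=np.linalg.svd(e-e.mean(0))[2][2];print('  normal',h*np.sign(h[2]))
M=np.zeros((420,800,3),np.uint8);M[:,:420]=cv2.resize(im[v-35:v+35,u-35:u+35],(420,420),interpolation=cv2.INTER_CUBIC)
M[:285,420:]=cv2.resize(w['image'],(380,285));cv2.imwrite('pics/fin.png',M[:,:,::-1])
E
```

```text
[ 0.5492227  -0.00102124  0.34957898] [-0.24872123 -0.79875443  0.30298305] 14.9333
251 219
door [[0.3882032  0.18911974]
 [0.6463749  0.15343101]
 [0.64848274 0.16867922]
 [0.39031106 0.20436795]]
top stem top 0  disc top 0 
wrist stem top 251 [0.56887076 0.11833564 0.20153788] disc top 1053 [0.56823248 0.11359661 0.16229351]
  normal [-4.38610481e-04 -6.87132947e-03  9.99976296e-01]
scene stem top 32 [0.57488477 0.12680886 0.19967054] disc top 43 [0.57511277 0.11933477 0.16086863]
  normal [-0.09193942 -0.06632738  0.99355313]
```

View pics/fin.png

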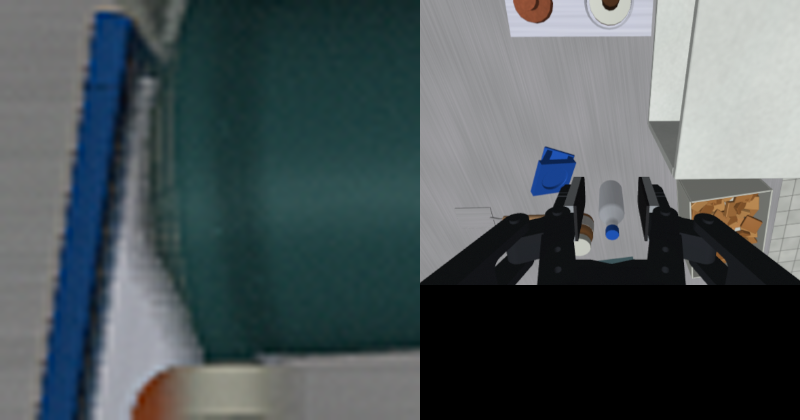

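The wrist view shows the stamp seated in the pocket at (608,8), stem up. The disc top is at z = 0.162 (expected 0.162) and level, the door hasn't moved, and the arm is clear of everything. Handing in.

```bash
python3 -c "
from workcell import bot
print(bot.finish_job())"
```

```text
the job is handed in; nothing more can be done
None
```

The door is open at about 1.6 rad and the stamp sits level and fully down in the rack pocket, stem up and released; the job is handed in at about 15 s, with no verdict returned.

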